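# Stand up the fallen sample boards and line them up with a straightedge

## Task

The three sample boards have fallen forward in the slotted rack: tip each one up so that it stands on edge in its slot, leaning back on the pegs behind it. Then slide the straightedge against the right side of the rack until it touches both rubber bumpers at once and the right-hand ends of all the boards are lined up against it; leave it there, lying flat. Leave the spray can, glue bottle, tape measure and copper cap as they are.

Things in the scene. Friction and masses are not known exactly. Their poses are not given: they have to be found in the camera images.
- rack: fixed wooden rack; base 237 deep (x -125 to +112), 112 wide (y -50 to +62), its floor 8 mm above the counter. Origin at counter height; x points from its front (robot side) to its rear, y left, z up. Three slots run along y. A standing board leans back 5 to 14 degrees on the pegs just behind its slot, and blocks the way to the upper edge of a fallen board behind it
- slot_front (a point): middle of the front slot, at its front edge on the floor: x = -62.5, y = 0, z = 8 mm in the rack's frame. Every slot is 9.5 mm wide, with a 5 mm high bevelled rib in front and a 10 mm high square strip behind
- slot_middle (a point): the same point of the middle slot: x = +5.5 mm in the rack's frame
- slot_rear (a point): the same point of the rear slot: x = +73.5 mm in the rack's frame
- peg (a point): top of the front right steel peg: x = -114, y = -28, z = 45 mm in the rack's frame. Pegs are 8 mm thick and upright, four rows of two, at x = -114, -46, +22, +90 and y = +28, -28 mm: each row leaves a gap of 48 mm in the middle
- bumper_front (a point): tip of the front rubber bumper on the rack's right side, at x = -97, y = -62, z = 11 mm in the rack's frame (12 mm round, points to the rack's -y)
- bumper_rear (a point): tip of the rear rubber bumper, at x = +98, y = -62, z = 11 mm in the rack's frame
- straightedge: loose aluminium straightedge with black ends lying on the counter on the right of the rack, 256 long (x), 40 wide (y), 30 mm high, about 0.35 kg. Origin: centre of its underside; its long face at y = +20 mm faces the rack and the bumpers
- board_small: the smallest of three loose white-faced boards, 116 wide (y), 78 high (z), 8 mm thick (x), 0.13 kg. Origin: middle of its lower front edge; front face x = 0, back x = 8 mm; z runs up the board. Starts fallen to the rack's front: lower edge in a slot, front face down on the row of pegs in front, z 54 degrees off vertical, upper edge past those pegs
- board_medium: the middle one of three loose white-faced boards, 128 wide (y), 82 high (z), 8 mm thick (x), 0.13 kg. Origin: middle of its lower front edge; front face x = 0, back x = 8 mm; z runs up the board. Starts fallen to the rack's front: lower edge in a slot, front face down on the row of pegs in front, z 54 degrees off vertical, upper edge past those pegs
- board_large: the largest of three loose white-faced boards, 140 wide (y), 86 high (z), 8 mm thick (x), 0.13 kg. Origin: middle of its lower front edge; front face x = 0, back x = 8 mm; z runs up the board. Starts fallen to the rack's front: lower edge in a slot, front face down on the row of pegs in front, z 54 degrees off vertical, upper edge past those pegs
- spray_can: bystander: spray can standing left of the rack, 61 mm across, 245 high; origin under its centre
- glue_bottle: bystander: small white glue bottle standing to the right of the straightedge, 28 mm across, 84 high; origin under its centre
- measure: bystander: tape measure, 76 x 74 x 34 mm, left front of the rack; origin under its centre
- cap: bystander: copper pipe cap, 39 mm across, 37 high, right of the straightedge near its rear end; origin under its centre
- board_small_end (a point): point on the right-hand end of board_small, mid-thickness, 8 mm above its lower edge (y = -58 mm in the board's frame)
- board_medium_end (a point): point on the right-hand end of board_medium, mid-thickness, 8 mm above its lower edge (y = -64 mm in the board's frame)
- board_large_end (a point): point on the right-hand end of board_large, mid-thickness, 8 mm above its lower edge (y = -70 mm in the board's frame)

How it is judged:
At the end, for the whole second after the job is handed in: Each board stands in a slot (lower edge down in it, square within 0.08 rad, upright within 0.30 rad), its right-hand end within 4 mm of the line through the bumper tips; the straightedge lies flat, its face within 3 mm of both bumper tips; all released and at rest (angle between each of board_small, board_medium, board_large's own z axis and vertical below 0.3 rad and angle between the y axis of each of board_small, board_medium, board_large and the y axis of rack, either way round below 0.08 rad and linear speed of each of board_small, board_medium, board_large, straightedge below 0.02 m/s and z of board_small in the frame of rack between 0.004 and 0.014 m and (x of board_small in the frame of rack between -0.0675 and -0.0565 m or x of board_small in the frame of rack between 0.0005 and 0.0115 m or x of board_small in the frame of rack between 0.0685 and 0.0795 m) and y of board_small_end in the frame of rack between -0.066 and -0.058 m and z of board_medium in the frame of rack between 0.004 and 0.014 m and (x of board_medium in the frame of rack between -0.0675 and -0.0565 m or x of board_medium in the frame of rack between 0.0005 and 0.0115 m or x of board_medium in the frame of rack between 0.0685 and 0.0795 m) and y of board_medium_end in the frame of rack between -0.066 and -0.058 m and z of board_large in the frame of rack between 0.004 and 0.014 m and (x of board_large in the frame of rack between -0.0675 and -0.0565 m or x of board_large in the frame of rack between 0.0005 and 0.0115 m or x of board_large in the frame of rack between 0.0685 and 0.0795 m) and y of board_large_end in the frame of rack between -0.066 and -0.058 m and y of bumper_front in the frame of straightedge between 0.017 and 0.0235 m and x of bumper_front in the frame of straightedge between -0.129 and 0.129 m and y of bumper_rear in the frame of straightedge between 0.017 and 0.0235 m and x of bumper_rear in the frame of straightedge between -0.129 and 0.129 m and angle between straightedge's own z axis and vertical below 0.05 rad); the robot touches nothing.
It fails at once if the spray can is moved by more than 30 mm or knocked over (distance of spray_can from where it was at the start of the episode above 0.03 m or angle between spray_can's own z axis and vertical above 0.4 rad).
It fails at once if the glue bottle is moved by more than 30 mm or knocked over (distance of glue_bottle from where it was at the start of the episode above 0.03 m or angle between glue_bottle's own z axis and vertical above 0.4 rad).
It fails at once if the measure is moved by more than 30 mm or knocked over (distance of measure from where it was at the start of the episode above 0.03 m or angle between measure's own z axis and vertical above 0.4 rad).
It fails at once if the cap is moved by more than 30 mm or knocked over (distance of cap from where it was at the start of the episode above 0.03 m or angle between cap's own z axis and vertical above 0.4 rad).
It also fails if it takes over 72 s, if anything falls off the work surface, if the arm or the gripper's body presses on something with over 40 N, if the wrist force passes 120 N, or if a joint passes its speed limit or range.

## Robot

A 7-joint arm with a two-finger parallel gripper is mounted at the origin on a cart in front of the work surface, level with it; the furniture and walls round the work are solid. World frame = base frame: x ahead of the robot, y to its left, z up, the work surface at z = 0. Lengths are in m, angles in rad, forces in N, time in s.
With the tool pointing down it reaches from about 0.4 to 0.875 m from the base axis. Payload 19.3 kg.
Tool frame: the origin (TCP) lies on the mounting face of the last link; the fingertips stand 173 mm ahead of it and the grasp point (between the pads) lies 155 mm ahead of it; z points along the fingers, y is the line along which they close (so a half turn about z gives the same grasp; the last joint's range is limited). The gripper opens to 85 mm and grips with 20 to 120 N. Pads are 22 mm wide; open, the fingers measure 114 mm over their backs; the gripper's body (76 mm by 85 mm) begins 54 mm behind the grasp point. The pads swing forward as they close: fully open they stand 13 mm farther back than shut.
Start: joints at [-1.388, 0.521, -0.036, 1.599, 0.021, 1.021, -0.113], TCP at [0.156, 0.605, 0.405] pointing down, gripper open.
Joint ranges: [-2.91, 2.91], [-0.3, 2.13], [-1.5, 1.42], [0.17, 2.43], [-1.26, 4.41], [0.16, 1.93], [-2.52, 2.52]. Speed limits (rad/s): [1.89, 1.89, 2.39, 2.39, 3.01, 3.01, 3.01].

## Interface

Orientations are given as [roll, pitch, yaw] about the fixed x, y, z axes, in that order (R = Rz(yaw) Ry(pitch) Rx(roll)).
In Python, from workcell import bot, vision gives the robot as it stands.
- The arm moves only by the shell command python3 -m creep 'ROWS' [FORCE]. ROWS is JSON, a list that holds one entry, the list of rows, each a list of 7 numbers: the opening, from -1 (shut) to 1 (fully open), then the shift along the tool's x, y, z in cm, then the turn, a rotation vector about the tool's x, y, z in rad. In form: [[[grip, tx, ty, tz, rx, ry, rz], ...]]. A call has 1 to 12 rows; each row shifts and turns the commanded pose from where the row before left it, along the tool's axes as they then stand; what a row does not reach is not made up. A row lasts 1/8 s, in which the tool goes at most 62.5 mm and 10.7 degrees, less where a joint would pass 70% of its speed; a pose out of reach is approached as far as the arm can. A call with a gripper value outside its range is refused whole. The fingers move at their own pace and stop on an object; FORCE is the grip in N (left out, the last holds). Time passes only in rows, so rows that do not move let the fingers close. It gives the time, the measured TCP pose, the force, the opening and the grip force at its end, in the units of the state.
- bot.observe(): the state, without advancing time (a new reading comes with each control period).
- vision.grab_frame(name): name is "scene" or "top" or "wrist"; returns a dict with "image" (384x512x3 uint8, blue, green, red), "depth" (384x512 float32, m along the optical axis (not along the pixel's ray), 0 where there is no reading), "fovy" (degrees; the focal length in pixels is half the picture's height over the tangent of half this angle, whatever the lens; pixels are square), "cx", "cy" (the principal point, pixels), "cam_to_world" (4x4, takes a point from camera to world coordinates); the wrist camera has in their place "tool_from_camera" (4x4, takes a point from camera to tool coordinates, whose origin is the TCP and whose axes are the flange's). Camera axes: x right, y down, z forward; pixel columns grow to the right and rows downward; lengths in m; the calibration is good to about 2 mm. A picture is of the moment at which its call begins: read the wrist's pose just before it.
- bot.job_done(): hands the job in; it is judged then, once.
The state is a dict: "clock": time; "qpos": joint angles; "qd": joint speeds; "joint_efforts": joint torques, N m; "position": TCP position; "tool_rot": TCP orientation; "force": force on the tool from outside, world axes, zero at the start; "moment": the same for the moment, N m; "grip_width": finger opening in m; "finger_force": force on a finger pad.
Only numpy, scipy, OpenCV 4.12 (cv2) and the standard library are available. Lean on these libraries where they do the work, as an engineer would, in place of code of your own. Each camera call takes 0.05 s, during which the arm holds its last target. There are 200 camera calls.

## Working session

There is one attempt and no reset: what is moved stays moved. The work goes in short steps, Python scripts to look and compute and a shell command to move; the robot and the scene stay as the last step left them, time stands still between calls to the robot, and variables do not carry over. Pictures are saved under pics/ and viewed, at most 10 in all, crops included, and the job is handed in when it is done.

```bash
ls; mkdir -p pics; python3 - <<'E'
from workcell import bot, vision
import cv2,numpy as np
s=bot.observe();print(s)
for n in("scene","top"):
    f=vision.grab_frame(n);cv2.imwrite(f"pics/{n}0.png",f["image"]);np.savez(f"pics/{n}0.npz",**f)
    print(n,f["fovy"],f["cx"],f["cy"],f["cam_to_world"])
E
```

```text
pics
{'clock': 0.0, 'qpos': array([-1.38817051,  0.52203544, -0.03632987,  1.59999165,  0.02120545,
        1.02109233, -0.11281458]), 'qd': array([-2.38729589e-04,  1.54199158e-03, -7.71366668e-05,  2.24701489e-03,
        9.76354444e-04,  1.63607034e-03,  1.57929259e-03]), 'joint_efforts': array([ 1.63746241e-03, -9.27082300e+01,  1.98024295e+00, -3.69943929e+01,
        1.78716896e-02,  8.14045896e-03,  7.54674420e-05]), 'position': array([0.15632579, 0.60499594, 0.4041181 ]), 'tool_rot': array([-3.14045419e+00,  8.43880723e-05,  2.88874703e+00]), 'force': array([ 0.86815201, -0.01521309, -0.02223248]), 'moment': array([-0.00523011, -0.00350104,  0.02347442]), 'finger_force': 0.0, 'grip_width': 0.08534345206851995}
scene 53.05617289443997 259.2718422331048 189.50133442793182 [[ 0.85600752 -0.3312403   0.39690175  0.14567152]
 [-0.51675188 -0.57021474  0.63860993 -0.68297963]
 [ 0.01478588 -0.75175463 -0.65927715  0.76599659]
 [ 0.          0.          0.          1.        ]]
top 57.43811559989918 260.33325520490695 192.1268881248704 [[-7.69974666e-03 -9.83863708e-01  1.78753792e-01  3.53856642e-01]
 [-9.99969569e-01  7.80000849e-03 -1.41910720e-04  8.15488795e-03]
 [-1.25466029e-03 -1.78749445e-01 -9.83893826e-01  9.98552015e-01]
 [ 0.00000000e+00  0.00000000e+00  0.00000000e+00  1.00000000e+00]]
```

View pics/scene0.png

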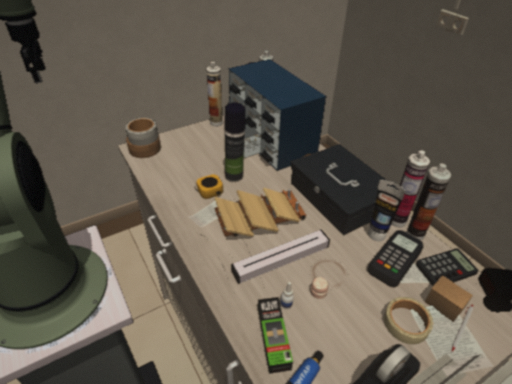

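View pics/top0.png

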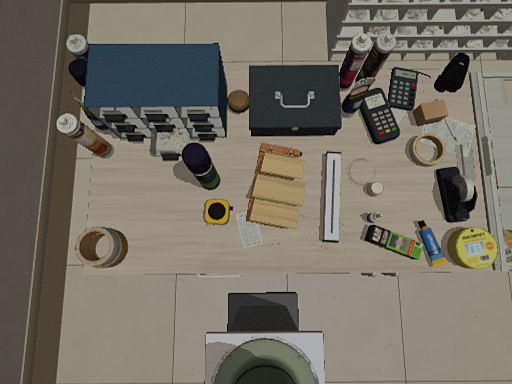

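The scene shows the rack with its three fallen boards in the middle (scene px 215-305, 190-238; top px 248-303, 145-228). The straightedge is on its right (top px 323-341, 152-240), the can at (200,165), the tape measure at (217,212), the cap at (375,188) and the glue bottle at (374,216).

```bash
cat > h.py <<'E'
import numpy as np,cv2
from workcell import bot,vision
def cloud(f):
    fl=192/np.tan(np.radians(f["fovy"])/2);v,u=np.mgrid[:384,:512];d=f["depth"]
    P=np.stack([(u-f["cx"])/fl*d,(v-f["cy"])/fl*d,d],-1);M=f["cam_to_world"]
    return P@M[:3,:3].T+M[:3,3]
def ray(f,u,v,z):
    fl=192/np.tan(np.radians(f["fovy"])/2);M=f["cam_to_world"]
    r=M[:3,:3]@[(u-f["cx"])/fl,(v-f["cy"])/fl,1];o=M[:3,3];return o+r*(z-o[2])/r[2]
E
python3 - <<'E'
from h import *
f=dict(np.load("pics/top0.npz"));P=cloud(f)
im=f["image"];c=cv2.resize(im[130:250,180:390],None,fx=3.8,fy=3.8,interpolation=cv2.INTER_CUBIC);cv2.imwrite("pics/c1.png",c)
hsv=cv2.cvtColor(im,cv2.COLOR_BGR2HSV)
x,y,z=P[...,0],P[...,1],P[...,2]
print("counter z",np.median(z[100:120,440:445]),np.median(z[225:240,290:300]))
roi=np.zeros((384,512),bool);roi[140:250,315:350]=1
m=roi&(z>.02)&(z<.04);
pts=P[m];r=cv2.minAreaRect((pts[:,:2]*1000).astype(np.float32));print("SE",m.sum(),r,np.median(pts[:,2]))
roi[:]=0;roi[135:235,240:312]=1
# height map of rack region along columns
for u in (262,275,290):
    print(u,[(v,*(np.round(P[v,u]*1000).astype(int))) for v in range(140,232,3)])
np.save
for name,(a,b,c_,d) in dict(can=(140,195,175,225),meas=(195,230,200,235),cap=(178,200,362,388),glue=(205,226,364,386)).items():
    q=P[a:b,c_:d].reshape(-1,3);q=q[(q[:,2]>.02)];print(name,len(q),np.median(q,0),q.min(0),q.max(0))
E
```

```text
counter z 0.053350889550166425 -0.0005971893437595743
SE 1331 ((518.0177612304688, -194.54519653320312), (41.3719482421875, 257.6941833496094), 85.52490997314453) 0.029187837879979694
262 [(140, np.int64(693), np.int64(2), np.int64(-1)), (143, np.int64(682), np.int64(2), np.int64(3)), (146, np.int64(672), np.int64(2), np.int64(6)), (149, np.int64(663), np.int64(2), np.int64(6)), (152, np.int64(655), np.int64(2), np.int64(4)), (155, np.int64(645), np.int64(2), np.int64(6)), (158, np.int64(635), np.int64(2), np.int64(9)), (161, np.int64(626), np.int64(2), np.int64(9)), (164, np.int64(608), np.int64(3), np.int64(44)), (167, np.int64(597), np.int64(3), np.int64(50)), (170, np.int64(588), np.int64(3), np.int64(54)), (173, np.int64(588), np.int64(3), np.int64(17)), (176, np.int64(578), np.int64(3), np.int64(21)), (179, np.int64(568), np.int64(3), np.int64(26)), (182, np.int64(558), np.int64(3), np.int64(32)), (185, np.int64(549), np.int64(3), np.int64(35)), (188, np.int64(539), np.int64(3), np.int64(42)), (191, np.int64(529), np.int64(3), np.int64(50)), (194, np.int64(520), np.int64(4), np
[... 3532 characters left out ...]
np.int64(-72), np.int64(45)), (221, np.int64(446), np.int64(-72), np.int64(50)), (224, np.int64(438), np.int64(-71), np.int64(54)), (227, np.int64(429), np.int64(-71), np.int64(55)), (230, np.int64(425), np.int64(-76), np.int64(-2))]
can 1192 [0.56529897 0.14980366 0.21191837] [0.35385664 0.00815489 0.02002064] [0.68713414 0.2544086  0.99855202]
meas 578 [0.47672652 0.12861039 0.03353646] [0.35385664 0.00815489 0.02006856] [0.51148034 0.16234345 0.99855202]
cap 154 [ 0.53794466 -0.31504457  0.03443828] [ 0.35385664 -0.33566597  0.02023398] [0.55652884 0.00815489 0.99855202]
glue 112 [ 0.45384684 -0.30183022  0.04570754] [ 0.35385664 -0.31624061  0.02023823] [0.46903684 0.00815489 0.99855202]
```

View pics/c1.png

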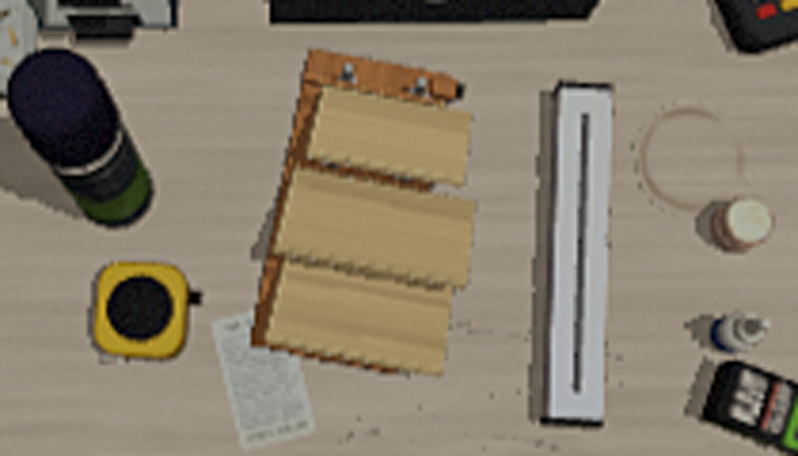

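The crop shows the rack turned about -10°. Rear pegs are at crop (347,70) and (420,85), the rear bumper at (460,90), and the left rack edge runs from (310,50) to (253,345). From front to rear, the boards look medium, large, small.

```bash
cat >> h.py <<'E'
def rig(A,B):
    A=np.array(A,float);B=np.array(B,float);a=A-A.mean(0);b=B-B.mean(0)
    th=np.arctan2((a[:,0]*b[:,1]-a[:,1]*b[:,0]).sum(),(a*b).sum())
    R=np.array([[np.cos(th),-np.sin(th)],[np.sin(th),np.cos(th)]]);t=B.mean(0)-R@A.mean(0)
    return th,t,((A@R.T+t)-B)*1000
E
python3 - <<'E'
from h import *
f=dict(np.load("pics/top0.npz"));P=cloud(f)
C=[((347,70),(90,28,45)),((420,85),(90,-28,45)),((310,50),(112,62,8)),((253,345),(-125,62,8)),((463,91),(98,-62,11))]
B=[ray(f,180+p[0]/3.8-.4,130+p[1]/3.8-.4,m[2]/1e3)[:2] for p,m in C];A=[[m[0]/1e3,m[1]/1e3] for p,m in C]
th,t,res=rig(A,B);print("rack",np.degrees(th),th,t);print(res.round(1))
R=np.array([[np.cos(th),-np.sin(th)],[np.sin(th),np.cos(th)]])
Q=P.copy();Q[...,:2]=(P[...,:2]-t)@R
# board surfaces: points in rack frame with z 20..70
m=(abs(Q[...,0])<.16)&(abs(Q[...,1])<.12)&(Q[...,2]>.018)&(Q[...,2]<.08)
# classify by plane: back face s = x + z*tan54 offset
q=Q[m]*1000;s=q[:,0]+q[:,2]*np.tan(np.radians(54))
h,e=np.histogram(s,bins=np.arange(-80,140,8));print([(int(a),int(b)) for a,b in zip(e,h)])
for n,x0 in(("front",-62.5),("mid",5.5),("rear",73.5)):
    s0=x0+8*np.tan(np.radians(54))+8/np.cos(np.radians(54))
    k=q[abs(s-s0)<14]
    r=cv2.minAreaRect(k[:,:2].astype(np.float32))
    print(n,s0,len(k),"x",np.percentile(k[:,0],[1,99]).round(1),"y",np.percentile(k[:,1],[1,99]).round(1),"zmax",np.percentile(k[:,2],99).round(1),[np.round(v,1) for v in r])
E
```

```text
rack -10.785117843444274 -0.1882358165836929 [ 0.56099289 -0.03422815]
[[ 0.9 -0.7]
 [ 2.5 -1.6]
 [ 0.9  1.3]
 [-3.   1.3]
 [-1.2 -0.5]]
[(-80, 14), (-72, 16), (-64, 8), (-56, 28), (-48, 169), (-40, 787), (-32, 58), (-24, 0), (-16, 0), (-8, 0), (0, 0), (8, 2), (16, 63), (24, 634), (32, 391), (40, 16), (48, 2), (56, 2), (64, 0), (72, 0), (80, 19), (88, 100), (96, 601), (104, 32), (112, 12), (120, 8), (128, 9)]
front -37.878531702597975 1034 x [-123.9  -58.7] y [-76.4  57.2] zmax 60.1 [array([-88.6,  20.6]), array([199.1,  72.8]), np.float64(86.1)]
mid 30.121468297402025 1099 x [-59.5  11.8] y [-82.5  54.6] zmax 62.8 [array([-20.8, -14.2]), array([140.1,  78.9]), np.float64(89.1)]
rear 98.12146829740203 747 x [15.3 83.4] y [-69.3  44.4] zmax 58.1 [array([50.3, -6.7]), array([127.6,  71.3]), np.float64(89.0)]
```

```bash
python3 -m creep '[[[-1,-3.9,-3.7,0,0,0,0],[-1,-3.9,-3.7,0,0,0,0],[-1,-3.9,-3.7,0,0,0,0],[-1,-3.9,-3.7,0,0,0,0],[-1,-3.9,-3.7,0,0,0,0],[-1,-3.9,-3.7,0,0,0,0],[-1,-3.9,-3.7,0,0,0,0],[-1,-3.9,-3.7,0,0,0,0],[-1,-3.9,-3.7,0,0,0,0],[-1,-3.9,-3.7,0,0,0,0],[-1,-3.9,-3.7,0,0,0,0],[-1,0,0,0,0,0,-0.064]]]'
cat >> h.py <<'E'
TH=-0.1882;T0=np.array([.5610,-.0342]);RR=np.array([[np.cos(TH),-np.sin(TH)],[np.sin(TH),np.cos(TH)]])
from scipy.spatial.transform import Rotation as Rot
def tip():
    "fingertip in rack frame mm, tool tilt, and force"
    s=bot.observe();R=Rot.from_euler('xyz',s["tool_rot"]).as_matrix();p=s["position"]+.173*R[:,2]
    return np.r_[(p[:2]-T0)@RR,p[2]]*1000,R,s
def go(x,y,z):
    t,R,s=tip();d=np.r_[RR@(np.array([x,y])-t[:2]),z-t[2]]/10
    Rg=Rot.from_euler('xyz',[np.pi,0,TH+np.pi]).as_matrix()
    print("tip",t.round(1),"shift cm",(R.T@d).round(2),"turn",Rot.from_matrix(R.T@Rg).as_rotvec().round(3),"F",s["force"].round(1),"clk",s["clock"])
E
python3 -c "
from h import *
go(-8,-6,130)"
```

```text
clock: 1.6
position: [0.4712, 0.1004, 0.4045]
tool_rot: [-3.14, 0.0, 2.948]
force: [-0.3, 1.4, -0.4]
grip_width: 0.0001
finger_force: 0.0
tip [-113.4  115.2  231.5] shift cm [-10.59 -12.05  10.17] turn [-0.001  0.    -0.005] F [-0.3  1.4 -0.4] clk 1.6
```

```bash
python3 -m creep '[[[-1,-3.5,-4,0,0,0,0],[-1,-3.5,-4,0,0,0,0],[-1,-3.5,-4,3,0,0,-0.005],[-1,0,0,3.5,0,0,0],[-1,0,0,3.5,0,0,0],[-1,0,0,0,0,0,0]]]'
python3 - <<'E'
from h import *
go(-8,-6,44)
for n in("wrist","scene"):
    f=vision.grab_frame(n)
    if n=="wrist":
        print(f["tool_from_camera"],f["fovy"],f["cx"],f["cy"]);cv2.imwrite("pics/w1.png",f["image"])
    np.savez(f"pics/{n}1.npz",**f)
E
```

```text
clock: 2.35
position: [0.5498, -0.0338, 0.3028]
tool_rot: [-3.141, -0.004, 2.958]
force: [-0.8, 0.4, -0.3]
grip_width: 0.0001
finger_force: 0.0
tip [-11.8  -1.9 129.8] shift cm [-0.41 -0.4   8.58] turn [-0.001 -0.004  0.004] F [-0.8  0.4 -0.3] clk 2.35
[[-2.57676492e-04 -9.64960641e-01 -2.62394541e-01  6.59553045e-02]
 [ 9.99998977e-01  1.20484671e-04 -1.42510280e-03  1.09084982e-03]
 [ 1.40678263e-03 -2.62394640e-01  9.64959623e-01  3.04466104e-02]
 [ 0.00000000e+00  0.00000000e+00  0.00000000e+00  1.00000000e+00]] 60.837515214650686 255.27618289525034 193.25370689282204
```

View pics/w1.png

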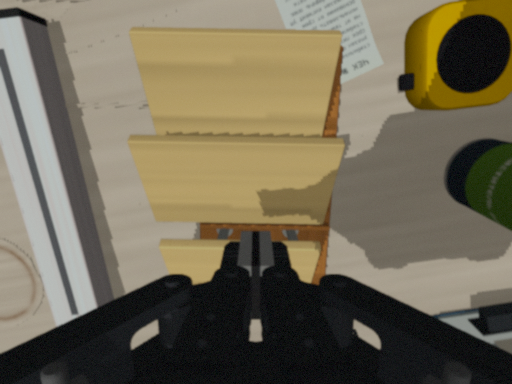

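The wrist view (robot side up) shows the closed fingers at (258,240), over the gap just in front of the rear board's upper edge (row 240). The pegs straddle them at (225,235) and (292,235). I'll check the edges by depth before lowering.

```bash
cat >> h.py <<'E'
def wcloud(f,R,p):
    fl=192/np.tan(np.radians(f["fovy"])/2);v,u=np.mgrid[:384,:512];d=f["depth"]
    P=np.stack([(u-f["cx"])/fl*d,(v-f["cy"])/fl*d,d],-1);M=f["tool_from_camera"]
    P=(P@M[:3,:3].T+M[:3,3])@R.T+p
    return np.dstack([(P[...,:2]-T0)@RR,P[...,2]])*1000
E
python3 - <<'E'
from h import *
t,R,s=tip();f=dict(np.load("pics/wrist1.npz"));Q=wcloud(f,R,s["position"])
for u in(190,):
    print([(v,*Q[v,u].round().astype(int).tolist()) for v in [26,28,30,32,36,60,128,131,134,137,140,144,160,215,222,228,234,238,241,244,250,265]])
for v in(100,180,265):
    print(v,[(u,*Q[v,u].round().astype(int).tolist()) for u in range(135,170,3)])
E
```

```text
[(26, -133, -51, 1), (28, -121, -41, 57), (30, -119, -40, 61), (32, -117, -40, 62), (36, -115, -40, 62), (60, -103, -43, 52), (128, -59, -50, 23), (131, -56, -51, 23), (134, -54, -51, 21), (137, -56, -43, 62), (140, -54, -43, 64), (144, -51, -43, 65), (160, -40, -45, 57), (215, 11, -54, 23), (222, 25, -58, 3), (228, 30, -59, 4), (234, 36, -59, 2), (238, 40, -59, 2), (241, 19, -47, 58), (244, 20, -47, 60), (250, 25, -47, 60), (265, 43, -50, 48)]
100 [(135, -79, -98, 2), (138, -79, -95, 3), (141, -79, -93, 2), (144, -79, -90, 3), (147, -79, -77, 36), (150, -79, -75, 37), (153, -79, -73, 36), (156, -79, -71, 36), (159, -79, -69, 37), (162, -79, -67, 36), (165, -79, -64, 37), (168, -79, -62, 37)]
180 [(135, -13, -103, 3), (138, -13, -101, 2), (141, -14, -98, 4), (144, -23, -81, 45), (147, -23, -79, 46), (150, -23, -76, 46), (153, -23, -74, 46), (156, -23, -72, 46), (159, -23, -70, 45), (162, -23, -68, 46), (165, -23, -66, 47), (168, -23, -64, 46)]
265 [(135, 67, -111, 3), (138, 66, -108, 3), (141, 67, -106, 3), (144, 67, -103, 2), (147, 67, -100, 3), (150, 67, -97, 2), (153, 67, -94, 3), (156, 67, -92, 3), (159, 66, -89, 3), (162, 66, -86, 3), (165, 67, -83, 3), (168, 43, -68, 47)]
```

```bash
sed -i 's/^TH=.*/&\nT0=T0+RR@np.array([.002,0])/' h.py
python3 -m creep '[[[-1,-0.7,-0.35,0,0,0.004,0.004],[-1,0,0,2.9,0,0,0],[-1,0,0,2.9,0,0,0],[-1,0,0,2.8,0,0,0],[-1,0,0,0,0,0,0]]]'
python3 -c "
from h import *
go(-0.6,-5,43)"
```

```text
clock: 3.08
position: [0.5565, -0.0387, 0.2183]
tool_rot: [-3.141, -0.005, 2.954]
force: [-0.2, -0.1, 0.3]
grip_width: 0.0001
finger_force: 0.0
tip [-6.5 -5.3 45.3] shift cm [-0.59  0.03  0.23] turn [-0.    -0.005  0.   ] F [-0.2 -0.1  0.3] clk 3.075
```

```bash

python3 -m creep '[[[-1,-0.6,0,0.1,0,0,0],[-1,-0.4,0,-0.45,0,0,0],[-1,-0.4,0,-0.45,0,0,0],[-1,-0.47,0,-0.4,0,0,0],[-1,-0.47,0,-0.4,0,0,0],[-1,-0.52,0,-0.32,0,0,0],[-1,-0.52,0,-0.32,0,0,0],[-1,0,0,0,0,0,0]]]'
python3 - <<'E'
from h import *
go(38.1-11,-5,66)
f=vision.grab_frame("scene");cv2.imwrite("pics/s2.png",cv2.resize(f["image"][140:290,170:370],None,fx=3,fy=3,interpolation=cv2.INTER_CUBIC))
E
```

```text
clock: 4.08
position: [0.5902, -0.0449, 0.2412]
tool_rot: [3.142, -0.003, 2.954]
force: [-0.4, 0.5, 0.2]
grip_width: -0.0001
finger_force: 0.2
tip [28.1 -5.1 68.2] shift cm [0.1  0.01 0.22] turn [ 0.    -0.003  0.   ] F [-0.4  0.5  0.2] clk 4.075
```

View pics/s2.png

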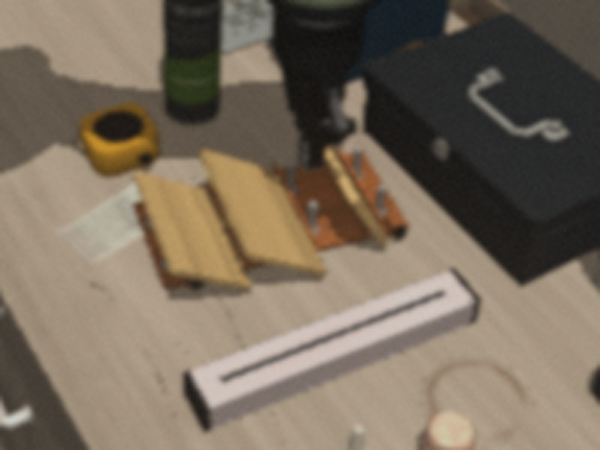

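The rear board (350,195) is tipping up against the finger. I'll continue the arc.

```bash

python3 -m creep '[[[-1,-0.56,0,-0.1,0,0,0],[-1,-0.56,0,-0.2,0,0,0],[-1,-0.6,0,-0.14,0,0,0],[-1,-0.6,0,-0.14,0,0,0],[-1,-0.6,0,0,0,0,0],[-1,-0.5,0,0,0,0,0],[-1,-0.4,0,0,0,0,0],[-1,-0.3,0,0,0,0,0],[-1,0,0,0,0,0,0]]]'
python3 -c "
from h import *
go(71,-5,70)"
```

```text
clock: 5.25
position: [0.6303, -0.0525, 0.2466]
tool_rot: [-3.142, -0.004, 2.954]
force: [0.2, -0.2, 0.1]
grip_width: -0.0001
finger_force: 0.0
tip [68.8 -5.1 73.6] shift cm [-0.22  0.01  0.35] turn [-0.    -0.004  0.   ] F [ 0.2 -0.2  0.1] clk 5.25
```

```bash

python3 -m creep '[[[-1,-0.3,0,0,0,0,0],[-1,-0.3,0,0,0,0,0],[-1,0,0,0,0,0,0]]]'
python3 -m creep '[[[-1,3,0,-1,0,0,0],[-1,3.5,0,-2,0,0,0],[-1,4.5,0,-1,0,0,0],[-1,4,0,0,0,0,0],[-1,0,0,0,0,0,0]]]'
python3 - <<'E'
from h import *
go(-74,0,47)
f=vision.grab_frame("top");Q=cloud(f)
Q=np.dstack([(Q[...,:2]-T0)@RR,Q[...,2]])*1000
m=(Q[...,0]>55)&(Q[...,0]<110)&(abs(Q[...,1])<100)&(Q[...,2]>55)&(Q[...,2]<110)
print("rear top",m.sum(),np.percentile(Q[m],[5,50,95],axis=0).round(1))
m=(Q[...,0]>-75)&(Q[...,0]<10)&(abs(Q[...,1])<100)&(Q[...,2]>58)&(Q[...,2]<70)
print("mid edge",m.sum(),np.percentile(Q[m],[5,50,95],axis=0).round(1))
E
```

```text
clock: 5.62
position: [0.6361, -0.0536, 0.2465]
tool_rot: [-3.142, -0.005, 2.954]
force: [-3.2, 0.4, 1.7]
grip_width: -0.0
finger_force: 1.1
clock: 6.25
position: [0.487, -0.0253, 0.2877]
tool_rot: [3.141, -0.005, 2.954]
force: [0.0, 0.2, -0.8]
grip_width: 0.0002
finger_force: 0.0
tip [-77.1  -5.  114.7] shift cm [-0.35  0.5   6.76] turn [ 0.    -0.005  0.001] F [ 0.   0.2 -0.8] clk 6.25Traceback (most recent call last):
  File "<stdin>", line 6, in <module>
    return _quantile_unchecked(
        a, q, axis, out, overwrite_input, method, keepdims, weights)
    return _ureduce(a,
                    func=_quantile_ureduce_func,
    ...<5 lines>...
                    overwrite_input=overwrite_input,
                    method=method)
    r = func(a, **kwargs)
    result = _quantile(arr,
                       quantiles=q,
    ...<2 lines>...
                       out=out,
                       weights=wgt)
    slices_having_nans = np.isnan(arr[-1, ...])
                                  ~~~^^^^^^^^^
IndexError: index -1 is out of bounds for axis 0 with size 0
```

```bash
python3 - <<'E'
from h import *
f=vision.grab_frame("scene");Q=cloud(f)
Q=np.dstack([(Q[...,:2]-T0)@RR,Q[...,2]])*1000
for lo,hi in((15,30),(40,60),(60,75),(75,110)):
    m=(Q[...,0]>30)&(Q[...,0]<110)&(Q[...,1]<45)&(Q[...,1]>-65)&(Q[...,2]>lo)&(Q[...,2]<hi)
    print(lo,m.sum(),np.percentile(Q[m],[5,50,95],axis=0).round(1).tolist() if m.any() else "")
cv2.imwrite("pics/s3.png",cv2.resize(f["image"][140:290,170:370],None,fx=3,fy=3,interpolation=cv2.INTER_CUBIC))
E
```

```text
15 113 [[70.6, -61.9, 15.6], [72.8, -20.9, 21.8], [98.6, 36.0, 29.3]]
40 131 [[75.5, -60.0, 41.4], [77.8, -14.0, 50.3], [80.0, 37.5, 58.9]]
60 102 [[79.2, -60.4, 61.4], [81.3, -14.3, 67.3], [82.9, 35.5, 74.3]]
75 139 [[82.0, -60.5, 77.1], [84.8, -14.3, 83.5], [91.1, 37.5, 86.5]]
```

View pics/s3.png

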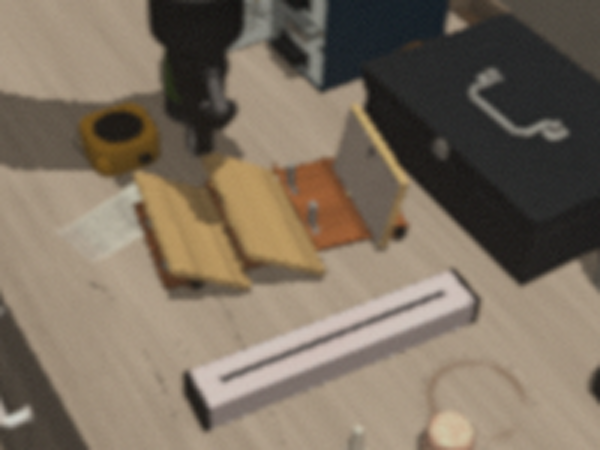

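The rear board (370,180) now stands leaning back about 11°. Next is the middle board.

```bash

python3 -m creep '[[[-1,0.3,0,0,0,0.005,0],[-1,0,0,2.3,0,0,0],[-1,0,0,2.3,0,0,0],[-1,0,0,2.2,0,0,0],[-1,0,0,0,0,0,0]]]'
python3 -c "
from h import *
go(-75,-5,47)"
```

```text
clock: 6.98
position: [0.4852, -0.0252, 0.218]
tool_rot: [-3.141, -0.012, 2.953]
force: [-0.4, -1.1, 0.8]
grip_width: 0.0003
finger_force: 0.0
tip [-80.2  -5.4  45. ] shift cm [-0.51  0.04 -0.21] turn [-0.001 -0.012  0.   ] F [-0.4 -1.1  0.8] clk 6.975
```

```bash

python3 -m creep '[[[-1,-0.5,0,0,0,-0.012,0],[-1,-0.44,0,-0.5,0,0,0],[-1,-0.44,0,-0.5,0,0,0],[-1,-0.52,0,-0.44,0,0,0],[-1,-0.52,0,-0.44,0,0,0],[-1,-0.57,0,-0.35,0,0,0],[-1,-0.57,0,-0.35,0,0,0],[-1,-0.62,0,-0.26,0,0,0],[-1,-0.62,0,-0.26,0,0,0],[-1,-0.65,0,-0.1,0,0,0],[-1,-0.65,0,0,0,0,0],[-1,-0.6,0,0,0,0,0]]]'
python3 -m creep '[[[-1,-0.6,0,0,0,0,0],[-1,-0.5,0,0,0,0,0],[-1,-0.4,0,0,0,0,0],[-1,-0.3,0,0,0,0,0],[-1,0,0,0,0,0,0]]]'
python3 -c "
from h import *
go(8,-5,78)"
```

```text
clock: 8.48
position: [0.5515, -0.0375, 0.2512]
tool_rot: [-3.142, 0.003, 2.954]
force: [-0.5, 0.6, 0.6]
grip_width: -0.0002
finger_force: 0.0
clock: 9.1
position: [0.5687, -0.0408, 0.2513]
tool_rot: [-3.141, 0.003, 2.954]
force: [-1.1, -0.6, 1.1]
grip_width: 0.0001
finger_force: 0.5
tip [ 7.2 -5.1 78.3] shift cm [-0.08  0.01  0.03] turn [-0.     0.003  0.   ] F [-1.1 -0.6  1.1] clk 9.1
```

```bash

python3 -m creep '[[[-1,-0.4,0,0,0,0,0],[-1,0,0,0,0,0,0]]]'
python3 -m creep '[[[-1,3,0,-1,0,0,0],[-1,4,0,-1,0,0,0],[-1,4.5,0,0,0,0,0],[-1,4,0,0,0,0,0],[-1,0,0,0,0,0,0]]]'
python3 - <<'E'
from h import *
go(-145,-5,44)
f=vision.grab_frame("scene");Q=cloud(f)
Q=np.dstack([(Q[...,:2]-T0)@RR,Q[...,2]])*1000
for lo,hi in((40,60),(60,75),(75,110)):
    m=(Q[...,0]>-20)&(Q[...,0]<40)&(Q[...,1]<45)&(Q[...,1]>-75)&(Q[...,2]>lo)&(Q[...,2]<hi)
    print(lo,m.sum(),np.percentile(Q[m],[5,50,95],axis=0).round(1).tolist() if m.any() else "")
E
```

```text
clock: 9.35
position: [0.5719, -0.0415, 0.2511]
tool_rot: [-3.141, -0.0, 2.954]
force: [-8.6, 1.6, 5.3]
grip_width: -0.0001
finger_force: 5.4
clock: 9.98
position: [0.4185, -0.0123, 0.2712]
tool_rot: [3.142, 0.002, 2.954]
force: [0.8, -0.7, -0.4]
grip_width: 0.0003
finger_force: 0.0
tip [-145.8   -5.1   98.2] shift cm [-0.07  0.01  5.42] turn [0.    0.002 0.001] F [ 0.8 -0.7 -0.4] clk 9.975
40 141 [[7.1, -70.5, 41.4], [9.8, -21.0, 49.8], [12.1, 35.0, 59.0]]
60 110 [[11.7, -71.2, 60.4], [14.1, -20.4, 67.8], [16.0, 35.7, 74.3]]
75 221 [[15.7, -67.8, 76.7], [19.1, -17.8, 89.9], [26.7, 39.3, 95.1]]
```

```bash

python3 -m creep '[[[-1,0,0,2.7,0,0,0],[-1,0,0,2.7,0,0,0],[-1,0,0,0,0,0,0],[-1,-0.6,0,0,0,0,0],[-1,-0.42,0,-0.5,0,0,0],[-1,-0.42,0,-0.5,0,0,0],[-1,-0.5,0,-0.42,0,0,0],[-1,-0.5,0,-0.42,0,0,0],[-1,-0.55,0,-0.33,0,0,0],[-1,-0.55,0,-0.33,0,0,0],[-1,-0.6,0,-0.25,0,0,0],[-1,-0.6,0,-0.2,0,0,0]]]'
python3 -m creep '[[[-1,-0.62,0,0,0,0,0],[-1,-0.62,0,0,0,0,0],[-1,-0.62,0,0,0,0,0],[-1,-0.6,0,0,0,0,0],[-1,-0.5,0,0,0,0,0],[-1,-0.4,0,0,0,0,0],[-1,-0.3,0,0,0,0,0],[-1,-0.3,0,0,0,0,0],[-1,0,0,0,0,0,0]]]'
python3 -c "
from h import *
go(-60,-5,75)"
```

```text
clock: 11.52
position: [0.4675, -0.0216, 0.2467]
tool_rot: [-3.142, 0.003, 2.954]
force: [-0.1, -0.7, -0.7]
grip_width: 0.0
finger_force: 0.1
clock: 12.65
position: [0.5044, -0.0287, 0.2463]
tool_rot: [-3.141, -0.002, 2.954]
force: [-12.7, 2.4, 9.5]
grip_width: 0.0003
finger_force: 8.1
tip [-59.   -5.3  73.3] shift cm [ 0.1   0.03 -0.17] turn [-0.    -0.002  0.001] F [-12.7   2.4   9.5] clk 12.65
```

```bash

python3 -m creep '[[[-1,3,0,-2,0,0,0],[-1,0,0,-4,0,0,0],[-1,-1.5,-4.2,0,0,0,0],[-1,-1.5,-4.2,0,0,0,0],[-1,-1.5,-4.2,0,0,0,0],[-1,-1.5,-4.2,0,0,0,0],[-1,-1.5,-4.2,0,0,0,0],[-1,0,0,0,0,0,0]]]'
cat > chk.py <<'E'
from h import *
import sys
f=vision.grab_frame("scene");cv2.imwrite(f"pics/{sys.argv[1]}.png",cv2.resize(f["image"][140:290,170:370],None,fx=3,fy=3,interpolation=cv2.INTER_CUBIC))
Q=cloud(f);Q=np.dstack([(Q[...,:2]-T0)@RR,Q[...,2]])*1000
x,y,z=Q[...,0],Q[...,1],Q[...,2]
for n,x0 in(("front",-62.5),("mid",5.5),("rear",73.5)):
    m=(x>x0-12)&(x<x0+26)&(y>-95)&(y<75)&(z>45)&(z<100)
    if m.sum()<20: print(n,"none");continue
    k=Q[m];A=np.c_[k[:,1:],np.ones(len(k))];r=np.linalg.lstsq(A,k[:,0],rcond=None)[0]
    print(n,len(k),"y",np.percentile(k[:,1],[1,99]).round(1),"ztop",k[:,2].max().round(1),"yaw,lean deg",np.degrees(np.arctan(r[:2])).round(1),"x at z8",(r@[0,8,1]).round(1))
m=(z>22)&(z<38)&(y<-55)&(y>-215)&(abs(x)<170)
# SE top: bright pixels
b=f["image"].max(-1);m&=(b>130)
n,l,st,_=cv2.connectedComponentsWithStats(m.astype(np.uint8));k=Q[l==1+st[1:,4].argmax()]
print("SE",len(k),[np.round(v,1) for v in cv2.minAreaRect(k[:,:2].astype(np.float32))])
E
python3 chk.py s4; python3 -c "
from h import *
go(-14,-215,12)"
```

```text
clock: 13.65
position: [0.5103, -0.2469, 0.3068]
tool_rot: [-3.14, 0.004, 2.949]
force: [-0.7, 0.4, -0.8]
grip_width: 0.0003
finger_force: 0.0
front 437 y [-79.1  46.9] ztop 92.7 yaw,lean deg [-0. 16.] x at z8 -70.4
mid 530 y [-86.   51.6] ztop 96.9 yaw,lean deg [ 0.3 14.9] x at z8 -1.3
rear none
SE 638 [array([ -77.6, -173.1]), array([121.1,  42.7]), np.float64(6.1)]
tip [ -11.8 -216.5  133.6] shift cm [ 0.26  0.15 12.16] turn [-0.     0.003 -0.002] F [-0.4  0.2 -1.3] clk 13.7
```

View pics/s4.png

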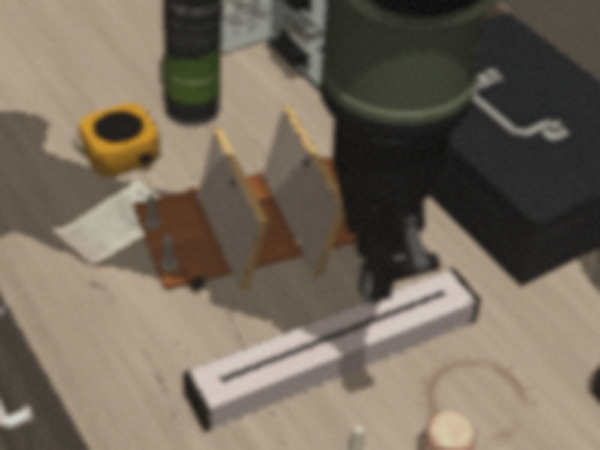

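Front (235,210) and middle (305,190) boards stand; the arm hides the rear one. The fingers are to the right of the straightedge, so I'll lower there and push left.

```bash

python3 -m creep '[[[-1,0.3,0,4,0,0.003,0],[-1,0,0,4,0,0,0],[-1,0,0,3,0,0,0],[-1,0,0,0.9,0,0,0],[-1,0,0,0,0,0,0]]]'
python3 -m creep '[[[-1,0,1.5,0,0,0,0],[-1,0,0.8,0,0,0,0],[-1,0,0.8,0,0,0,0],[-1,0,0.8,0,0,0,0],[-1,0,0.8,0,0,0,0],[-1,0,0.8,0,0,0,0],[-1,0,0.8,0,0,0,0],[-1,0,0.8,0,0,0,0],[-1,0,0,0,0,0,0]]]'
python3 -c "
from h import *
go(-14,-116.5,12)"
```

```text
clock: 14.32
position: [0.508, -0.2426, 0.1881]
tool_rot: [3.141, -0.0, 2.954]
force: [0.2, -0.0, -0.2]
grip_width: 0.0002
finger_force: 0.0
clock: 15.45
position: [0.5213, -0.1724, 0.1877]
tool_rot: [3.141, -0.0, 2.955]
force: [-0.2, -0.3, 0.0]
grip_width: -0.0002
finger_force: 0.0
tip [ -15.2 -143.1   14.7] shift cm [-0.12  2.66  0.27] turn [ 0.    -0.     0.002] F [-0.2 -0.3  0. ] clk 15.45
```

```bash

python3 -m creep '[[[-1,0,0.5,0,0,0,0],[-1,0,0.5,0,0,0,0],[-1,0,0.5,0,0,0,0],[-1,0,0.4,0,0,0,0],[-1,0,0.2,0,0,0,0],[-1,0,0,0,0,0,0]]]'
python3 chk.py s5; python3 -c "
from h import *
go(-14,-116.5,12)"
```

```text
clock: 16.2
position: [0.5251, -0.1525, 0.1878]
tool_rot: [3.141, -0.0, 2.954]
force: [-0.1, -0.2, 0.2]
grip_width: 0.0003
finger_force: 0.2
front 395 y [-69.2  56.2] ztop 93.0 yaw,lean deg [-0.4 12. ] x at z8 -67.6
mid none
rear 154 y [-70.  -27.3] ztop 87.7 yaw,lean deg [-3.1 11.6] x at z8 66.3
SE 440 [array([-87.2, -89.3]), array([42.4, 99.4]), np.float64(89.2)]
tip [ -15.1 -122.8   14.8] shift cm [-0.11  0.63  0.28] turn [0.    0.    0.001] F [-0.1 -0.7  0.3] clk 16.25
```

View pics/s5.png

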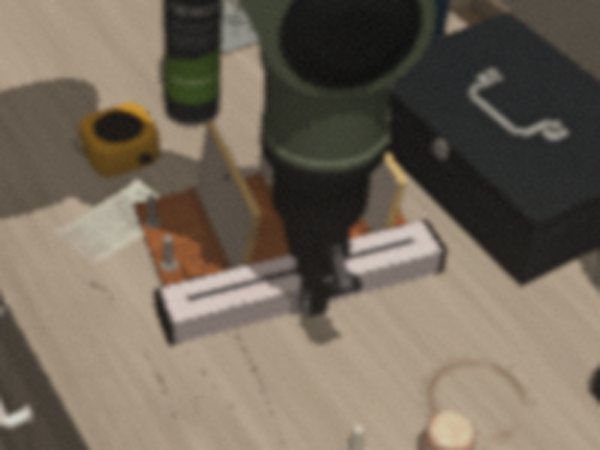

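The straightedge is nearly parallel to the rack and about 6 mm short, with the boards being pushed along (ends at roughly -69). I'll finish slowly, watching the force.

```bash

python3 -m creep '[[[-1,0,0.2,0,0,0,0],[-1,0,0.2,0,0,0,0],[-1,0,0.1,0,0,0,0],[-1,0,0,0,0,0,0]]]'
python3 -m creep '[[[-1,0,0.1,0,0,0,0],[-1,0,0.1,0,0,0,0],[-1,0,0,0,0,0,0]]]'
python3 -c "
from h import *
go(-14,-116.5,12)"
```

```text
clock: 16.75
position: [0.526, -0.1476, 0.1879]
tool_rot: [3.142, 0.0, 2.954]
force: [-0.7, -1.6, -0.7]
grip_width: 0.0003
finger_force: 1.2
clock: 17.12
position: [0.5264, -0.1456, 0.1878]
tool_rot: [3.142, 0.0, 2.954]
force: [-0.5, -2.0, 1.0]
grip_width: -0.0001
finger_force: 1.4
tip [ -15.1 -115.9   14.8] shift cm [-0.11 -0.06  0.28] turn [0.    0.    0.001] F [-0.5 -2.   1. ] clk 17.125
```

```bash

python3 -m creep '[[[-1,0,0.1,0,0,0,0],[-1,0,0.1,0,0,0,0],[-1,0,0,0,0,0,0]]]'
python3 -m creep '[[[-1,0,0.1,0,0,0,0],[-1,0,0.1,0,0,0,0],[-1,0,0,0,0,0,0]]]'
python3 -c "
from h import *
go(-14,-116.5,12)"
```

```text
clock: 17.5
position: [0.5265, -0.1447, 0.1879]
tool_rot: [-3.14, 0.0, 2.953]
force: [-2.3, -8.6, 0.8]
grip_width: -0.0002
finger_force: 5.0
clock: 17.88
position: [0.5266, -0.1441, 0.1881]
tool_rot: [-3.139, 0.001, 2.951]
force: [-4.8, -19.2, 5.1]
grip_width: -0.0
finger_force: 9.6
tip [ -15.2 -114.9   15.1] shift cm [-0.12 -0.16  0.31] turn [-0.003  0.001 -0.002] F [ -4.8 -19.2   5.1] clk 17.875
```

Firm 19 N contact. I'll back off, clear the view and inspect.

```bash

python3 -m creep '[[[-1,0,-0.5,0,0,0,0],[-1,0,-2,0,0,0,0],[-1,0,0,-4,0,0,0],[-1,0,0,-4,0,0,0],[-1,0,0,-4,0,0,0],[-1,0,-5,-2,0,0,0],[-1,0,-5.5,0,0,0,0],[-1,0,-5.5,0,0,0,0],[-1,0,-5.5,0,0,0,0],[-1,0,0,0,0,0,0]]]'
python3 chk.py s6
python3 - <<'E'
from h import *
f=vision.grab_frame("top");im=f["image"];cv2.imwrite("pics/t6.png",cv2.resize(im[130:250,180:390],None,fx=3.8,fy=3.8,interpolation=cv2.INTER_CUBIC))
Q=cloud(f);Q=np.dstack([(Q[...,:2]-T0)@RR,Q[...,2]])*1000;x,y,z=Q[...,0],Q[...,1],Q[...,2]
m=(z>20)&(z<40)&(y<-55)&(y>-110)&(abs(x)<150);print("SE top",cv2.minAreaRect(Q[m][:,:2].astype(np.float32)))
E
```

```text
clock: 19.12
position: [0.4805, -0.3813, 0.3277]
tool_rot: [-3.14, 0.0, 2.949]
force: [-0.2, 0.6, 0.2]
grip_width: 0.0002
finger_force: 0.0
front 386 y [-61.6  64.6] ztop 92.9 yaw,lean deg [-0.5 12.4] x at z8 -68.2
mid 467 y [-62.9  73.1] ztop 96.6 yaw,lean deg [-0.5 10.7] x at z8 0.9
rear 376 y [-63.   49.9] ztop 87.6 yaw,lean deg [-0.5 12.4] x at z8 67.8
SE 782 [array([-14.2, -80.4]), array([ 45.3, 234.3]), np.float64(88.7)]
SE top ((-12.264495849609375, -77.60736083984375), (47.06261444091797, 258.5261535644531), 89.32408905029297)
```

View pics/t6.png

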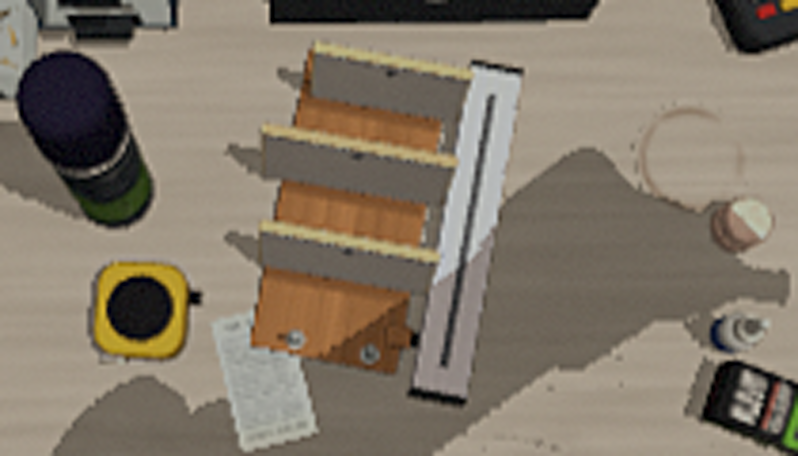

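View pics/s6.png

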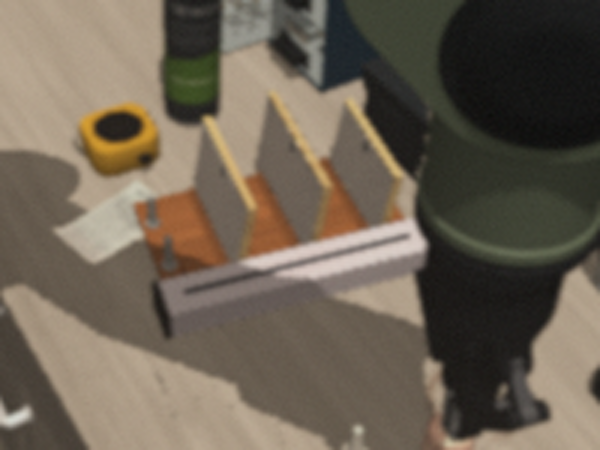

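All three boards stand, with their ends at about -62 mm. The straightedge touches the front bumper (412,340 in the top crop), but the rear bumper is hidden. I'll nudge the straightedge near its rear bumper to confirm it's seated.

```bash

python3 -m creep '[[[-1,-4,4,0,0,0,0],[-1,-4,4,0,0,0,0],[-1,-2.5,4,0,0,0,0],[-1,0,3,0,0,0,0],[-1,0,0,0,0,0,0]]]'
python3 -c "
from h import *
go(80,-128,15)"
```

```text
clock: 19.85
position: [0.6149, -0.2452, 0.3276]
tool_rot: [3.139, -0.0, 2.96]
force: [-0.4, -0.3, -0.7]
grip_width: -0.0002
finger_force: 0.0
tip [  90.4 -196.9  154.6] shift cm [ 0.99  6.86 13.97] turn [ 0.002 -0.     0.006] F [-0.4 -0.3 -0.7] clk 19.85
```

```bash

python3 -m creep '[[[-1,0.8,3.1,0,0,0,0.006],[-1,0.1,3.1,0,0,0,0],[-1,0,0,5,0,0,0],[-1,0,0,5,0,0,0],[-1,0,0,3.9,0,0,0],[-1,0,0.5,0,0,0,0],[-1,0,0.5,0,0,0,0],[-1,0,0,0,0,0,0]]]'
python3 -c "
from h import *
go(80,-116,15)"
```

```text
clock: 20.85
position: [0.6191, -0.1768, 0.1908]
tool_rot: [3.141, 0.003, 2.949]
force: [-0.4, -0.5, -0.9]
grip_width: -0.0001
finger_force: 0.0
tip [  82.2 -129.2   17.8] shift cm [0.22 1.32 0.28] turn [ 0.     0.003 -0.005] F [-0.4 -0.5 -0.9] clk 20.85
```

```bash

python3 -m creep '[[[-1,0,0.5,0,0,0,0],[-1,0,0.4,0,0,0,0],[-1,0,0.2,0,0,0,0],[-1,0,0,0,0,0,0]]]'
python3 -m creep '[[[-1,0,0.1,0,0,0,0],[-1,0,0.1,0,0,0,0],[-1,0,0,0,0,0,0]]]'
python3 -c "
from h import *
go(80,-116,15)"
```

```text
clock: 21.35
position: [0.6205, -0.1665, 0.1888]
tool_rot: [-3.142, -0.0, 2.948]
force: [-0.3, 0.5, 0.8]
grip_width: -0.0002
finger_force: 0.0
clock: 21.72
position: [0.6208, -0.1647, 0.1888]
tool_rot: [-3.142, -0.0, 2.948]
force: [-0.3, 0.1, -1.0]
grip_width: 0.0002
finger_force: 0.0
tip [  81.2 -117.    15.8] shift cm [0.12 0.1  0.08] turn [-0.    -0.    -0.006] F [-0.3  0.1 -1. ] clk 21.725
```

```bash

python3 -m creep '[[[-1,0,0.1,0,0,0,0],[-1,0,0.1,0,0,0,0],[-1,0,0,0,0,0,0]]]'
python3 -c "
from h import *
go(80,-116,15)"
python3 -m creep '[[[-1,0,0.1,0,0,0,0],[-1,0,0,0,0,0,0]]]'
```

```text
clock: 22.1
position: [0.6209, -0.164, 0.189]
tool_rot: [-3.14, 0.0, 2.947]
force: [-1.7, -6.5, 1.4]
grip_width: -0.0001
finger_force: 3.7
tip [  81.2 -116.5   16. ] shift cm [0.12 0.05 0.1 ] turn [-0.002  0.    -0.007] F [-1.7 -6.5  1.4] clk 22.1
clock: 22.35
position: [0.621, -0.1636, 0.1891]
tool_rot: [-3.139, 0.0, 2.946]
force: [-2.9, -10.8, 2.9]
grip_width: 0.0001
finger_force: 5.5
```

Stiff contact came at once, so the rear bumper is seated. I'll back off and do a final check.

```bash

python3 -m creep '[[[-1,0,-0.5,0,0,0,0],[-1,0,-2,0,0,0,0],[-1,0,0,-4,0,0,0],[-1,0,0,-4,0,0,0],[-1,0,0,-4,0,0,0],[-1,3,-5,-2,0,0,0],[-1,3,-5.5,0,0,0,0],[-1,3,-5.5,0,0,0,0],[-1,0,0,0,0,0,0],[-1,0,0,0,0,0,0]]]'
python3 chk.py s7
```

```text
clock: 23.6
position: [0.4975, -0.3262, 0.3289]
tool_rot: [3.141, 0.0, 2.947]
force: [-0.1, 0.2, 0.3]
grip_width: 0.0001
finger_force: 0.0
front 385 y [-61.6  64.8] ztop 91.8 yaw,lean deg [-0.5 11.8] x at z8 -67.6
mid 464 y [-61.8  72.4] ztop 96.2 yaw,lean deg [-0.5 10.9] x at z8 0.8
rear 314 y [-57.7  51.2] ztop 88.1 yaw,lean deg [ 0.5 11.8] x at z8 68.2
SE 119 [array([ 46.1, -80. ]), array([61.4, 38.2]), np.float64(3.6)]
```

```bash
python3 -c "
from workcell import bot
print(bot.job_done())"
```

```text
the job is handed in; nothing more can be done
None
```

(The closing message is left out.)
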